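# Clamp a culture bottle on the shaker deck with the fold-out crank

### The job

On the grey shaker deck, fold the blue crank handle out until it stands fully upright, before turning anything, and then crank it clockwise (seen from above) so that the bar with the green pad closes on the bottle and holds it firmly against the steel rods: stop when the sprung pad is pressed in by about half of its travel, as felt by the crank turning harder (about a twentieth of a turn past the point where the bottle is first pinched). Do not overtighten, do not push the bar itself, and leave the crank handle standing, the bottle upright and everything else where it is.

Things in the scene. Friction and masses are not known exactly. Their poses are not given: they have to be found in the camera images.
- deck: grey shaker deck, fixed, plate 200 x 370 x 12 thick; origin at the centre of its underside. Along its own +y, in order: white housing (66 x 66, top 70 above table) with the crank at y = -90; black clamping bar with green sprung pad; bottle; two fixed level steel rods along x, diameter 14, whose faces meet the bottle at y = +135. Turning the crank clockwise slides the bar to +y
- crank_axis (a point): point on the vertical axis of the crank, 106 above the table, level with the handle's hinge. The crank's arm is a flat aluminium bar, 14 wide, its top 96 above the table, reaching from 8 behind the axis to 67 beyond it
- handle_hinge (a point): centre of the handle's hinge at the end of the crank's arm, 62 from the crank's axis, 106 above the table; its pin is level and square to the arm
- handle_grip (a point): point on the handle's centre line, 60 from the hinge. Handle: blue round sleeve, diameter 16, from 14 to 78 from the hinge, spins freely about its length. Folded, it lies level on the arm, pointing from the hinge back over the crank's axis, free end overhanging; beside it is free space down to the housing, 28 below the sleeve. Unfolded, it stands straight up on the hinge
- handle (a joint): angle of the handle, rad: 0 folded flat, 1.57 (stop) upright. The hinge is stiff (about 2 N at the free end) and the handle stays where it is left; pushing the upright handle towards the crank's axis folds it again
- crank (a joint): angle of the crank, rad, growing clockwise seen from above; each rad moves the bar 10 mm towards the bottle. Unloaded it drags with about 6.5 N at the handle while turning (less is felt when paused); it stays where it is left, also when clamped. Starts between 0 and 1.5; the bottle is pinched somewhere between 3.8 and 5.1
- bar: black clamping bar, 100 x 12 x 55, with the green pad (70 x 48 high) on springs in front of it; origin at the bar's centre, pad face 24 farther to the deck's +y, 46 above the table. Pad springs: 6 N per mm, 7 mm travel. Once the bottle is pinched, each 0.1 rad of crank adds about 6 N on it and 0.7 to 1 N at the handle, over the drag. A bottle not yet at the rods is first pushed along with up to 5 N
- tray: white tray, fixed, 130 x 260, floor 12 above the table, that holds the two other bottles; origin at the centre of its underside
- stopper: bystander: loose beige stopper, 32 across, 28 high, on the deck; origin at its underside
- stopcock: bystander: white and blue stopcock lying on the deck, 44 x 30 x 12; origin at its underside
- tip_box: bystander: blue tip box with pale lid, 87 x 122 x 63; origin at its underside
- beaker: bystander: glass beaker, 70 across, 90 high; origin at its underside
- dish: bystander: covered culture dish, 94 across, 16 high; origin at its underside
- marker: bystander: white marker pen with blue cap, 120 long, 15 thick; origin at its underside
- bottle_a: culture bottle, empty, pale blue-tinted glass, green ring, beige stopper, blue stopcock; upright, glass body 85 high, 156 to the top; diameter 46 to 56, not known more closely (the three differ). One of the three, another from run to run, stands on the deck between pad and rods, the other two on the white tray. Origin at the centre of its underside
- bottle_b: culture bottle, empty, pale blue-tinted glass, green ring, beige stopper, blue stopcock; upright, glass body 85 high, 156 to the top; diameter 46 to 56, not known more closely (the three differ). One of the three, another from run to run, stands on the deck between pad and rods, the other two on the white tray. Origin at the centre of its underside
- bottle_c: culture bottle, empty, pale blue-tinted glass, green ring, beige stopper, blue stopcock; upright, glass body 85 high, 156 to the top; diameter 46 to 56, not known more closely (the three differ). One of the three, another from run to run, stands on the deck between pad and rods, the other two on the white tray. Origin at the centre of its underside

How it is judged:
By the outcome, as a careful person would: the job done as asked, in the order asked, and still so for the second after the job is handed in, with the robot touching nothing.
It also fails if it takes over 67 s, if anything falls off the work surface, if the arm or the gripper's body presses on something with over 40 N, if the wrist force passes 120 N, or if a joint passes its speed limit or range.

### The arm

A 7-joint arm with a two-finger parallel gripper is mounted at the origin on the work surface. World frame = base frame: x ahead of the robot, y to its left, z up, the work surface at z = 0. Lengths are in m, angles in rad, forces in N, time in s.
With the tool pointing down it reaches from about 0.425 to 0.875 m from the base axis. Payload 4.7 kg.
Tool frame: the origin (TCP) lies midway between the tips of the shut fingers; the grasp point (between the pads) lies 19 mm behind it; z points along the fingers, y is the direction in which the jaws open and shut (so a half turn about z gives the same grasp; the last joint's range is limited). The gripper opens to 87 mm and grips with 3 to 60 N. Pads are 19 mm wide; open, the fingers measure 117 mm over their backs; the gripper's body (75 mm by 190 mm) begins 51 mm behind the grasp point.
Start: joints at [1.262, 0.321, -0.07, 1.45, 0.023, 1.371, -0.057], TCP at [0.206, -0.616, 0.223] pointing down, gripper open.
Joint ranges: [-2.86, 2.86], [-0.3, 2.09], [-1.38, 1.24], [0.06, 2.45], [-1.56, 4.7], [0.09, 2.05], [-2.69, 2.69]. Speed limits (rad/s): [2.57, 2.57, 3.14, 3.14, 3.14, 3.14, 3.14].

### API

Orientations are given as a rotation vector (axis times angle).
In Python, from bench import ctrl, optics gives the robot as it stands. The module is installed in compiled form; this text tells all that it offers.
- The arm moves only by the tool step_arm, never from a script. Its argument "deltas" is a list of rows, each a list of 7 numbers: the turn, a rotation vector about the tool's x, y, z in degrees, then the shift along the tool's x, y, z in mm, then the finger opening in mm, from 0 to 87. A call has exactly 8 rows; each row is the pose to reach, as a shift and turn from the pose commanded when the call began, along the tool's axes at that moment; what a row does not reach only later rows make up. A row lasts 1/8 s, in which the tool goes at most 62.5 mm and 10.7 degrees, less where a joint would pass 70% of its speed; a pose out of reach is approached as far as the arm can. A call with a gripper value outside its range is refused whole. The fingers move at their own pace and stop on an object; "newtons" is the grip in N (left out, the last holds). Time passes only in rows, so rows that repeat a pose let the fingers close, or fill a call up. It gives the time, the measured TCP pose, the force and the opening at its end, in the units of the state.
- ctrl.get_state(): the state, without advancing time (a new reading comes with each control period).
- optics.get_image(name): name is "side" or "top"; returns the picture (420x560x3 uint8, red, green, blue); there is no depth.
- optics.get_calibration(name): a dict with "K" (3x3 intrinsics, pixels), "k1" (the pictures are not rectified: a ray, as slopes to the right and down, at radius r is drawn at 1 + k1 r^2 times it, then the intrinsics apply), "R" (3x3) and "t" (3): a world point X has camera coordinates R X + t. Camera axes: x right, y down, z forward; pixel columns grow to the right and rows downward; lengths in m; the calibration is good to about 2 mm. A picture is of the moment at which its call begins. get_calibration takes no time and is no camera call.
- ctrl.close_job(): hands the job in, once; it reports no verdict.
The state is a dict: "time": time; "joint_positions": joint angles; "qd": joint speeds; "joint_torque": joint torques, N m; "position": TCP position; "tool_rot": TCP orientation; "ft_force": force on the tool from outside, world axes, zero at the start; "torque": the same for the moment, N m; "grip_width": opening from 0.0 (shut) to 1.0 (fully open).
Only numpy, scipy, OpenCV 4.12 (cv2) and the standard library are available. Lean on these libraries where they do the work, as an engineer would, in place of code of your own. Each camera call takes 0.05 s, during which the arm holds its last target.

## Working session

There is one attempt and no reset: what is moved stays moved. The work goes in short steps, Python scripts to look and compute and a tool call to move; the robot and the scene stay as the last step left them, time stands still between calls to the robot, and variables do not carry over. Pictures are saved under pics/ and viewed, and the job is handed in when it is done.

Besides the shell and the picture viewer there is one more tool, called as name(argument=value, ...) on one line, values as JSON. step_arm: Moves the arm, as the interface text tells. Its arguments: {"type":"object","properties":{"deltas":{"type":"array"},"newtons":{"type":"number"}},"required":["deltas"]}

```bash
mkdir -p pics
python3 - <<'E'
from bench import ctrl, optics
import cv2
for n in("side","top"):
    cv2.imwrite(f"pics/{n}0.png",optics.get_image(n)[:,:,::-1])
    c=optics.get_calibration(n);print(n,c)
print(ctrl.get_state())
E
```

```text
side {'K': array([[469.1139764,   0.       , 278.2977225],
       [  0.       , 469.1139764, 209.7995965],
       [  0.       ,   0.       ,   1.       ]]), 'k1': -0.002484023847358576, 'R': array([[-0.67088558, -0.74152436,  0.00735962],
       [-0.39846749,  0.35210333, -0.84690431],
       [ 0.62540883, -0.57110845, -0.5316944 ]]), 't': array([0.39240592, 0.24256267, 1.02528662])}
top {'K': array([[492.23956943,   0.        , 284.15987968],
       [  0.        , 492.23956943, 216.10410886],
       [  0.        ,   0.        ,   1.        ]]), 'k1': -0.14228380870491403, 'R': array([[-1.21352110e-05, -9.99987903e-01, -4.91876536e-03],
       [-9.94767530e-01,  5.14594204e-04, -1.02163089e-01],
       [ 1.02164385e-01,  4.89178829e-03, -9.94755502e-01]]), 't': array([0.08078612, 0.50407305, 1.45957734])}
{'time': 0.1, 'joint_positions': array([ 1.26210541,  0.32176841, -0.0701006 ,  1.45156326,  0.02258671,
        1.3708106 , -0.05691089]), 'qd': array([-0.0006793 , -0.00206284,  0.00284077, -0.0036092 ,  0.00082369,
       -0.00120199, -0.00055548]), 'joint_torque': array([-1.66609411e-04, -4.92572379e+01, -4.05823784e-01, -3.13396668e+01,
       -6.41825167e-02,  3.95200239e-02,  7.69706185e-05]), 'position': array([ 0.20599645, -0.61596079,  0.22155317]), 'tool_rot': array([-3.09905365e+00, -5.04608928e-01,  5.62370629e-04]), 'ft_force': array([-0.4596294 ,  0.07382213, -0.20568076]), 'torque': array([-0.00204388,  0.02553496,  0.0335839 ]), 'grip_width': 0.9991388132250398}
```

View pics/side0.png

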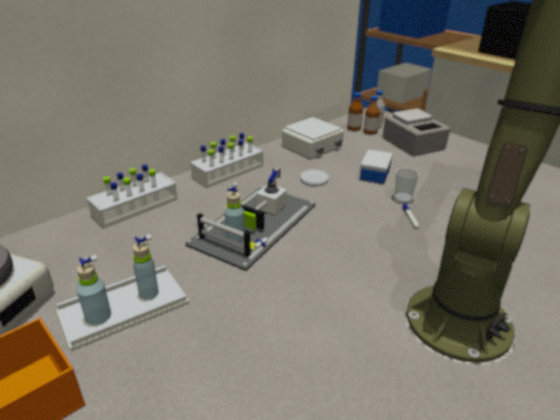

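View pics/top0.png

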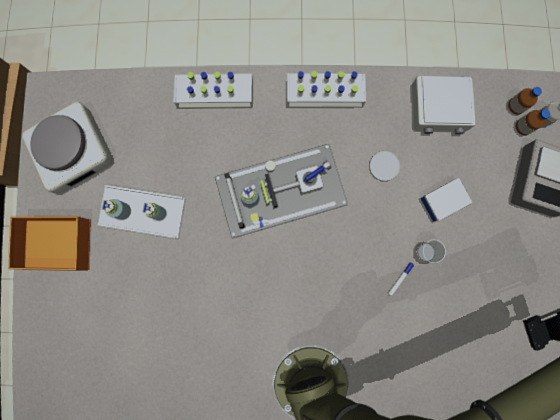

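Run:
```python
import cv2
t=cv2.imread("pics/top0.png");s=cv2.imread("pics/side0.png")
cv2.imwrite("pics/top0c.png",cv2.resize(t[140:240,210:355],None,fx=5.5,fy=5.5,interpolation=cv2.INTER_CUBIC))
cv2.imwrite("pics/side0c.png",cv2.resize(s[160:265,185:320],None,fx=5.5,fy=5.5,interpolation=cv2.INTER_CUBIC))
```

```text
(no output)
```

View pics/top0c.png

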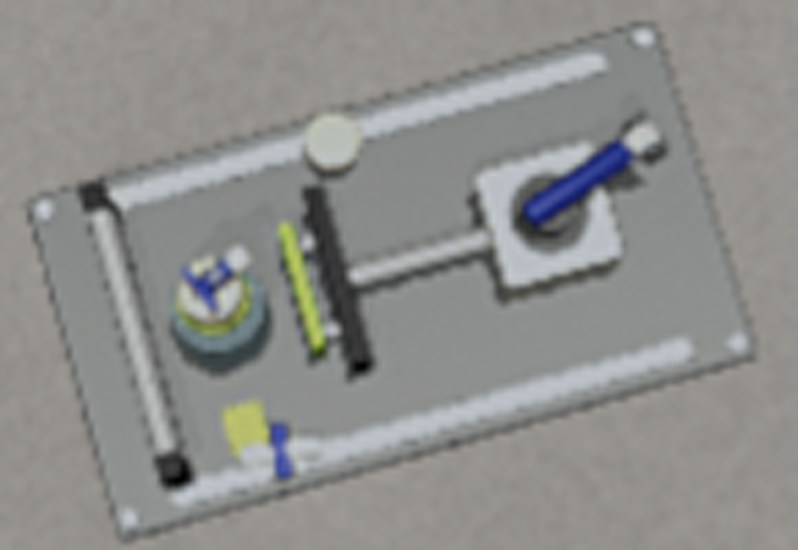

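View pics/side0c.png

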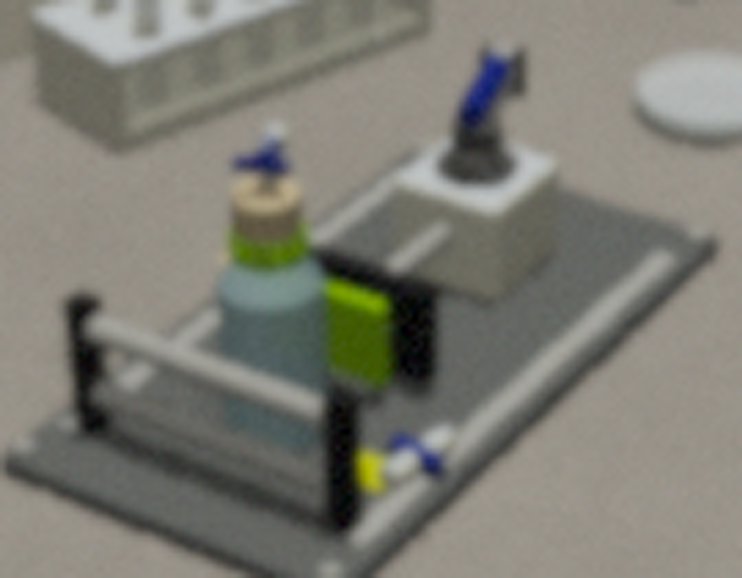

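```bash
cat > h.py <<'E'
import numpy as np, cv2
from bench import ctrl, optics
def ray(n,u,v):
    c=optics.get_calibration(n);K=c["K"];d=np.array([(u-K[0,2])/K[0,0],(v-K[1,2])/K[1,1]])
    x=d.copy()
    for _ in range(20): x=d/(1+c["k1"]*(x@x))
    return -c["R"].T@c["t"], c["R"].T@np.array([x[0],x[1],1])
def atz(n,u,v,z):
    o,d=ray(n,u,v);return o+d*(z-o[2])/d[2]
def proj(n,X):
    c=optics.get_calibration(n);K=c["K"];p=c["R"]@np.asarray(X)+c["t"];x=p[:2]/p[2];x=x*(1+c["k1"]*(x@x))
    return np.array([K[0,0]*x[0]+K[0,2],K[1,1]*x[1]+K[1,2]])
E
python3 - <<'E'
from h import *
f=lambda a,b,z:atz("top",210+a/5.5-.4,140+b/5.5-.4,z)
C=[f(28,208,.012),f(655,22,.012),f(752,352,.012),f(125,540,.012)]
for c in C:print(c)
ctr=sum(C)/4;y=(C[0]-C[1]+C[3]-C[2]);y/=np.linalg.norm(y);x=C[0]-C[3]+C[1]-C[2];x/=np.linalg.norm(x)
print(ctr,y,x,np.linalg.norm(C[0]-C[1]),np.linalg.norm(C[0]-C[3]),np.degrees(np.arctan2(-y[0],y[1])),np.degrees(np.arctan2(x[1],x[0])))
ax=ctr-.09*y;print("axis",ax)
h=f(645,135,.106);print("hinge",h,np.linalg.norm((h-ax)[:2]))
e=f(533,212,.106);print("end",e)
print(np.degrees(np.arctan2(*(h-ax)[[1,0]])),np.degrees(np.arctan2(*(h-e)[[1,0]])))
hh=np.r_[ax[:2],.106]; 
u,v=185+512/5.5-.4,160+70/5.5-.4
print("side hinge",atz("side",u,v,.106), proj("side",[h[0],h[1],.106]),(u,v))
st=ctrl.get_state();R=cv2.Rodrigues(st["tool_rot"])[0];print(R,st["time"])
E
```

```text
[0.62562821 0.29505211 0.012     ]
[ 0.73181243 -0.05757621  0.012     ]
[ 0.54389905 -0.10951207  0.012     ]
[0.4393654  0.23830308 0.012     ]
[0.58517627 0.09156673 0.012     ] [-0.28808133  0.95760595  0.        ] [0.96030973 0.27893587 0.        ] 0.368268683894259 0.19471591419534312 16.743122830260027 16.196704207991655
axis [0.61110359 0.00538219 0.012     ]
hinge [ 0.64689796 -0.04329153  0.106     ] 0.06041828427464832
end [0.6057475  0.01588885 0.106     ]
-53.66945580622828 -55.187586078069884
side hinge [ 0.62869911 -0.03615584  0.106     ] [275.37660963 169.4657396 ] (277.69090909090914, 172.3272727272727)
[[ 9.48344378e-01  3.17242090e-01 -6.30905602e-04]
 [ 3.17242708e-01 -9.48342953e-01  1.64576939e-03]
 [-7.62075605e-05 -1.76090635e-03 -9.99998447e-01]] 0.1
```

Run:
```python
from h import *
t=cv2.imread("pics/top0.png");s=cv2.imread("pics/side0.png")
a=cv2.resize(t[155:200,290:340],None,fx=11,fy=11,interpolation=cv2.INTER_CUBIC)
b=cv2.resize(s[160:210,250:300],None,fx=11,fy=11,interpolation=cv2.INTER_CUBIC)
def draw(ax,ang):
    d=np.array([np.cos(ang),np.sin(ang),0]);A=np.r_[ax,.106]
    for r in (62,48,2,-16,0):
        for im,n,o in((a,"top",(290,155)),(b,"side",(250,160))):
            p=(proj(n,A+d*r/1000)-o+.5)*11
            cv2.circle(im,tuple(int(q) for q in p),4,(0,0,255) if r else (0,255,255),-1)
draw(np.array([.611,.005]),np.radians(-54.5))
cv2.imwrite("pics/hz.png",np.hstack([a[:495],b[:495]])[:, :1100][:, ::1] if False else cv2.resize(np.hstack([a[:495],b[:495]]),None,fx=.72,fy=.72))
```

```text
(no output)
```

View pics/hz.png

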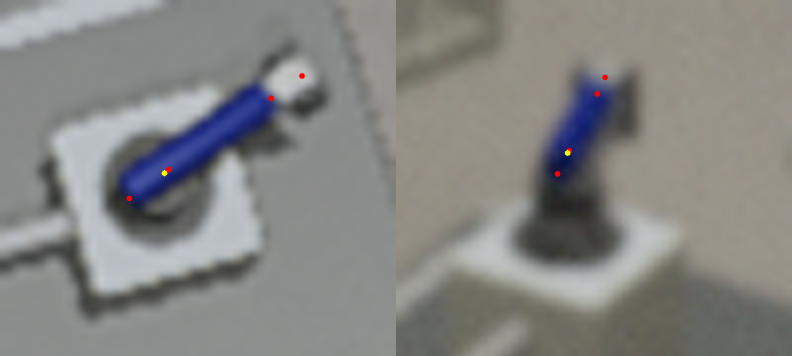

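Run:
```python
from h import *
for n,(r0,r1,c0,c1) in(("top",(155,200,290,340)),("side",(160,195,260,290))):
    im=cv2.imread(f"pics/{n}0.png")[r0:r1,c0:c1].astype(float)
    w=np.clip((im[:,:,0]-im[:,:,2]-25)/60,0,1)
    v,u=np.mgrid[r0:r1,c0:c1];W=w.sum();m=np.array([(w*u).sum(),(w*v).sum()])/W
    d=np.stack([u-m[0],v-m[1]]);C=np.einsum('iab,jab,ab->ij',d,d,w)/W
    ev,V=np.linalg.eigh(C);L=np.sqrt(12*ev[1])/2
    p1,p2=m+V[:,1]*L,m-V[:,1]*L
    A,B,M=atz(n,*p1,.106),atz(n,*p2,.106),atz(n,*m,.107)
    print(n,m,W,M,A,B,np.linalg.norm(A-B),np.degrees(np.arctan2(*(A-B)[[1,0]])))
    for ang in(-53,-54.5,-56):
        a=np.radians(ang);print(M[:2]-.016*np.array([np.cos(a),np.sin(a)]))
```

```text
top [314.41748277 172.77022125] 91.9 [ 0.62130188 -0.00696744  0.107     ] [0.60379814 0.01880204 0.106     ] [ 0.63927288 -0.03295835  0.106     ] 0.06275026443298226 124.42536598606499
[0.61167284 0.00581073]
[0.61201063 0.00605841]
[0.61235479 0.00629716]
side [272.75813296 175.20084866] 35.35 [ 0.62338547 -0.01201099  0.107     ] [0.60782901 0.01151445 0.106     ] [ 0.64240413 -0.03897517  0.106     ] 0.061193474136801866 124.40320624841989
[0.61375643 0.00076718]
[0.61409423 0.00101486]
[0.61443839 0.00125361]
```

step_arm(deltas=[[0, 0, -10, 47, -37, 0, 40], [0, 0, -20, 94, -74, 0, 40], [0, 0, -30, 141, -111, 0, 40], [0, 0, -40, 188, -148, 0, 40], [0, 0, -50, 235, -185, 0, 40], [0, 0, -60, 282, -222, 0, 40], [0, 0, -70, 329, -259, 0, 40], [0, 0, -80, 376, -296, 0, 40]], newtons=12)

```text
time: 1.1
position: [0.4694, -0.2148, 0.2224]
tool_rot: [2.044, 2.385, -0.001]
ft_force: [1.4, -0.2, -0.3]
grip_width: 0.462
```

```bash
cat >> h.py <<'E'
def loc(P,yang=None,base=None):
    st=ctrl.get_state();R=cv2.Rodrigues(st["tool_rot"])[0];b=st["position"] if base is None else np.array(base)
    o=R.T@(np.array(P)-b)*1000
    if yang is None: return np.round(o,1)
    a=np.radians(yang);y=np.array([np.cos(a),np.sin(a),0]);z=np.array([0,0,-1.]);T=np.stack([np.cross(y,z),y,z],1)
    return np.round(np.degrees(cv2.Rodrigues(R.T@T)[0].ravel()),1),np.round(o,1)
E
python3 - <<'E'
from h import *
st=ctrl.get_state();print(st["position"],loc([.6143,.0017,.16],34.5))
E
```

```text
[ 0.469365   -0.21476642  0.22235806] (array([ -0. ,   0. , -25.7]), array([191.7, 176.4,  62.2]))
```

step_arm(deltas=[[0, 0, -8, 38, 35, 0, 40], [0, 0, -16, 76, 70, 10, 40], [0, 0, -24, 114, 105, 25, 40], [0, 0, -25.7, 152, 140, 40, 40], [0, 0, -25.7, 180, 166, 52, 40], [0, 0, -25.7, 192, 176, 62, 40], [0, 0, -25.7, 192, 176, 62, 40], [0, 0, -25.7, 192, 176, 62, 40]])

```text
time: 2.1
position: [0.6142, -0.0028, 0.1608]
tool_rot: [1.473, 2.774, -0.002]
ft_force: [0.6, 0.3, 0.8]
grip_width: 0.462
```

Run:
```python
from h import *
st=ctrl.get_state();print(st["position"],st["ft_force"],st["joint_positions"],loc([.6143,.0017,.0905],34.5))
t=optics.get_image("top")[:,:,::-1];s=optics.get_image("side")[:,:,::-1]
cv2.imwrite("pics/b1.png",np.hstack([cv2.resize(t[140:220,270:350],(400,400)),cv2.resize(s[140:220,240:320],(400,400))]))
```

```text
[ 0.6142139  -0.00280799  0.16075378] [0.58511327 0.26106104 0.75007279] [ 0.51977552  0.35917034 -0.69205052  1.60589421  0.23921239  1.26320164
  0.38053526] (array([-0.1,  0.1, -0.4]), array([ 3.8,  2.7, 70.2]))
```

View pics/b1.png

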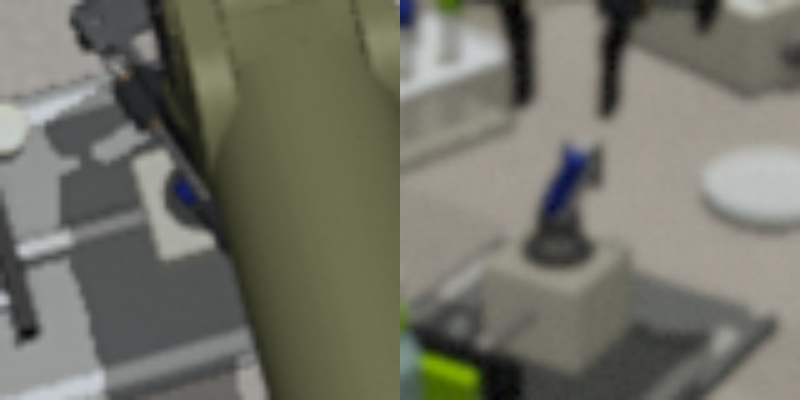

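Run:
```python
from h import *
st=ctrl.get_state();print(st["time"],st["position"],st["ft_force"],st["qd"].round(4),loc([.6143,.0017,.0905],34.5))
```

```text
2.2 [ 0.61445775 -0.00277823  0.1611706 ] [ 0.13017735 -0.50575915  0.5300861 ] [-0.0006 -0.0005 -0.0056 -0.0019 -0.0018 -0.0017 -0.0021] (array([-0. ,  0.1, -0.5]), array([ 3.9,  2.4, 70.7]))
```

step_arm(deltas=[[0, 0, 0, 3.9, 2.4, 10, 40], [0, 0, 0, 3.9, 2.4, 25, 40], [0, 0, 0, 3.9, 2.4, 40, 40], [0, 0, 0, 3.9, 2.4, 55, 40], [0, 0, 0, 3.9, 2.4, 65, 40], [0, 0, 0, 3.9, 2.4, 70.5, 40], [0, 0, 0, 3.9, 2.4, 70.5, 40], [0, 0, 0, 3.9, 2.4, 70.5, 40]])

```text
time: 3.2
position: [0.6148, 0.0041, 0.0906]
tool_rot: [1.47, 2.776, 0.001]
ft_force: [0.4, -0.7, -0.8]
grip_width: 0.457
```

Run:
```python
from h import *
st=ctrl.get_state();print(st["position"],st["ft_force"],loc([.6143,.0017,.0905],34.5))
t=optics.get_image("top")[:,:,::-1];s=optics.get_image("side")[:,:,::-1]
cv2.imwrite("pics/b2.png",np.hstack([cv2.resize(t[140:220,270:350],(400,400)),cv2.resize(s[140:220,240:320],(400,400))]))
```

```text
[0.61478582 0.00406575 0.09057832] [ 0.37779569 -0.67072613 -0.79385604] (array([ 0. ,  0. , -0.3]), array([-1.7, -1.7,  0.1]))
```

View pics/b2.png

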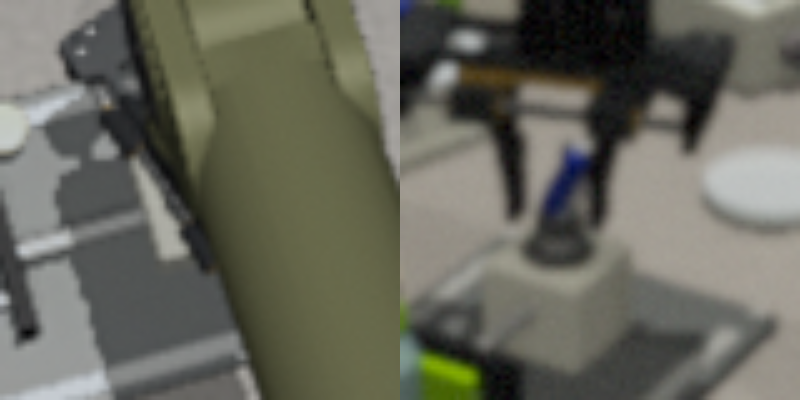

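step_arm(deltas=[[0, 0, 0, -1.7, -1.7, 0, 40], [0, 0, 0, -1.7, -1.7, 0, 30], [0, 0, 0, -1.7, -1.7, 0, 20], [0, 0, 0, -1.7, -1.7, 0, 10], [0, 0, 0, -1.7, -1.7, 0, 10], [0, 0, 0, -1.7, -1.7, 0, 10], [0, 0, 0, -1.7, -1.7, 0, 10], [0, 0, 0, -1.7, -1.7, 0, 10]], newtons=12)

```text
time: 4.3
position: [0.6144, 0.0021, 0.0902]
tool_rot: [1.469, 2.776, 0.001]
ft_force: [4.2, 2.2, -1.4]
grip_width: 0.178
```

Run:
```python
from h import *
st=ctrl.get_state();R=cv2.Rodrigues(st["tool_rot"])[0];print(st["position"],st["ft_force"],R.T@st["ft_force"],st["grip_width"]*87,np.degrees(np.arctan2(R[1,1],R[0,1])))
print(loc([.6143,.0017,.0905],34.5))
```

```text
[0.61437433 0.0020567  0.09018111] [ 4.24741961  2.17116212 -1.4085694 ] [-0.59254329  4.73156442  1.41413457] 15.48142606756712 34.2147378838171
(array([ 0.1,  0. , -0.3]), array([-0.3, -0.3, -0.3]))
```

step_arm(deltas=[[0, 0, 0, 0, 1, 0, 10], [0, 0, 0, 0, 1, 0, 10], [0, 0, 0, 0, 1, 0, 10], [0, 0, 0, 0, 1, 0, 10], [0, 0, 0, 0, 1, 0, 10], [0, 0, 0, 0, 1, 0, 10], [0, 0, 0, 0, 1, 0, 10], [0, 0, 0, 0, 1, 0, 10]])

```text
time: 5.3
position: [0.6146, 0.0022, 0.09]
tool_rot: [-1.47, -2.776, 0.0]
ft_force: [0.1, 1.2, 0.3]
grip_width: 0.176
```

Run:
```python
from h import *
st=ctrl.get_state();R=cv2.Rodrigues(st["tool_rot"])[0];print(st["position"],st["ft_force"],R.T@st["ft_force"],R.T@st["torque"],st["grip_width"]*87)
```

```text
[0.61460208 0.00220596 0.09003534] [0.05193174 1.1602295  0.30021904] [ 0.93048494  0.69493861 -0.30036475] [-0.31440579  0.10491106 -0.03044407] 15.307921242753123
```

step_arm(deltas=[[0, 0, 0, -0.5, 0, -5, 10], [0, 0, 0, -1.7, 0, -11, 10], [0, 0, 0, -3.4, 0, -16.8, 10], [0, 0, 0, -5.8, 0, -22.4, 10], [0, 0, 0, -8.2, 0, -26.8, 10], [0, 0, 0, -11, 0, -31.1, 10], [0, 0, 0, -14.1, 0, -35, 10], [0, 0, 0, -16.9, 0, -38, 10]])

```text
time: 6.3
position: [0.6242, -0.0112, 0.1284]
tool_rot: [-1.469, -2.776, -0.001]
ft_force: [-0.7, 5.5, -1.2]
grip_width: 0.176
```

```bash
cat > st.py <<'E'
from h import *
st=ctrl.get_state();R=cv2.Rodrigues(st["tool_rot"])[0];print(st["time"],st["position"].round(4),"F",st["ft_force"].round(2),"Fl",(R.T@st["ft_force"]).round(2),(R.T@st["torque"]).round(2),round(st["grip_width"]*87,2),st["joint_positions"].round(2))
E
python3 st.py;python3 - <<'E'
from h import *
t=optics.get_image("top")[:,:,::-1];s=optics.get_image("side")[:,:,::-1]
cv2.imwrite("pics/b3.png",np.hstack([cv2.resize(t[140:220,270:350],(400,400)),cv2.resize(s[140:220,240:320],(400,400))]))
E
```

```text
6.3 [ 0.6242 -0.0112  0.1284] F [-0.71  5.55 -1.24] Fl [4.98 2.53 1.25] [-0.64  0.93 -0.07] 15.35 [ 0.51  0.41 -0.68  1.62  0.27  1.21  0.38]
```

View pics/b3.png

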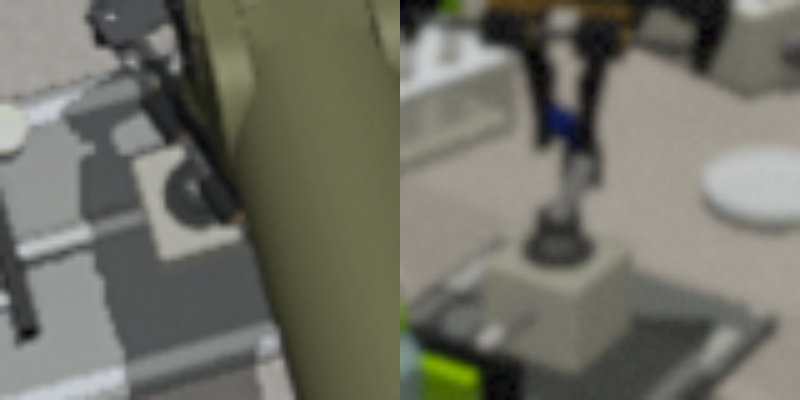

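step_arm(deltas=[[0, 0, 0, -4.5, 0.5, -4.1, 10], [0, 0, 0, -9.4, 0.5, -7.6, 10], [0, 0, 0, -14.7, 0.5, -10.7, 10], [0, 0, 0, -20.2, 0.5, -13.1, 10], [0, 0, 0, -26, 0.5, -15, 10], [0, 0, 0, -31.9, 0.5, -16.3, 10], [0, 0, 0, -36.9, 0.5, -16.9, 10], [0, 0, 0, -41, 0.5, -17, 10]])

```text
time: 7.4
position: [0.6481, -0.0452, 0.1464]
tool_rot: [1.47, 2.776, 0.001]
ft_force: [-1.8, 3.8, 4.1]
grip_width: 0.179
```

```bash
python3 st.py;python3 - <<'E'
from h import *
t=optics.get_image("top")[:,:,::-1];s=optics.get_image("side")[:,:,::-1]
cv2.imwrite("pics/b4.png",np.hstack([cv2.resize(t[140:220,270:350],(400,400)),cv2.resize(s[140:220,240:320],(400,400))]))
E
```

```text
7.4 [ 0.6481 -0.0452  0.1464] F [-1.84  3.82  4.14] Fl [ 4.19  0.63 -4.14] [-0.27  1.19 -0.02] 15.55 [ 0.53  0.44 -0.66  1.53  0.28  1.26  0.43]
```

View pics/b4.png

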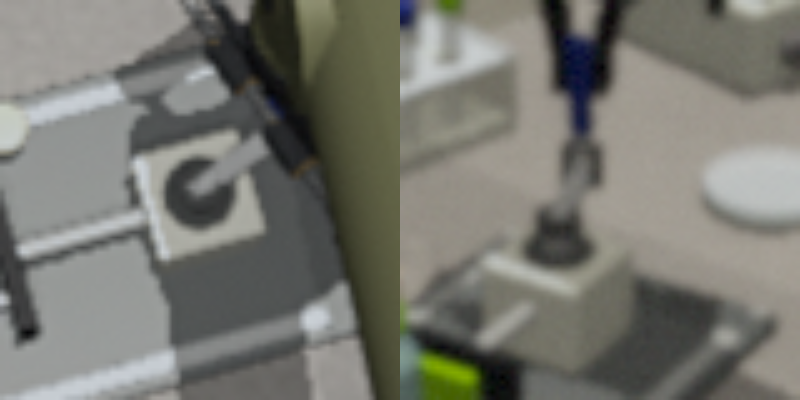

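step_arm(deltas=[[0, 0, 0, -0.7, 0, -0.7, 10], [0, 0, 0, -1.4, 0, -0.7, 10], [0, 0, 0, -2, 0, -0.7, 10], [0, 0, 0, -2.5, 0, -0.7, 10], [0, 0, 0, -3, 0, -0.7, 10], [0, 0, 0, -3, 0, -0.7, 10], [0, 0, 0, -3, 0, -0.7, 10], [0, 0, 0, -3, 0, -0.7, 10]])

```text
time: 8.5
position: [0.6497, -0.0475, 0.1464]
tool_rot: [1.47, 2.776, 0.001]
ft_force: [-1.8, 4.7, 5.2]
grip_width: 0.176
```

```bash
python3 st.py
```

```text
8.5 [ 0.6497 -0.0475  0.1464] F [-1.77  4.74  5.24] Fl [ 4.91  1.21 -5.24] [-0.45  1.08 -0.01] 15.33 [ 0.53  0.45 -0.66  1.53  0.28  1.27  0.44]
```

step_arm(deltas=[[0, 0, 0, -0.5, 0, -0.5, 10], [0, 0, 0, -1, 0, -0.5, 10], [0, 0, 0, -1.5, 0, -0.5, 10], [0, 0, 0, -2, 0, -0.5, 10], [0, 0, 0, -2.5, 0, -0.5, 10], [0, 0, 0, -3, 0, -0.5, 10], [0, 0, 0, -3, 0, -0.5, 10], [0, 0, 0, -3, 0, -0.5, 10]])

```text
time: 9.5
position: [0.6514, -0.0501, 0.1465]
tool_rot: [1.47, 2.776, 0.001]
ft_force: [-0.4, 5.0, 4.4]
grip_width: 0.181
```

```bash
python3 st.py;python3 - <<'E'
from h import *
t=optics.get_image("top")[:,:,::-1];s=optics.get_image("side")[:,:,::-1]
cv2.imwrite("pics/b5.png",np.hstack([cv2.resize(t[140:220,270:350],(400,400)),cv2.resize(s[140:220,240:320],(400,400))]))
E
```

```text
9.5 [ 0.6514 -0.0501  0.1465] F [-0.38  4.98  4.37] Fl [ 4.33  2.48 -4.37] [-0.67  1.05 -0.01] 15.71 [ 0.54  0.45 -0.66  1.52  0.28  1.27  0.44]
```

View pics/b5.png

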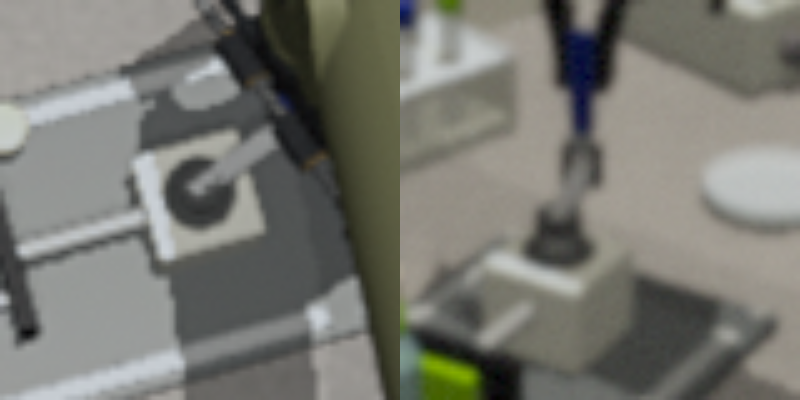

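Run:
```python
from h import *
s=optics.get_image("side")[:,:,::-1].copy();t=optics.get_image("top")[:,:,::-1].copy()
b=cv2.resize(s[140:180,255:295],None,fx=10,fy=10,interpolation=cv2.INTER_CUBIC)
a=cv2.resize(t[145:185,300:340],None,fx=10,fy=10,interpolation=cv2.INTER_CUBIC)
cv2.imwrite("pics/c0.png",np.hstack([a,b]))
H=np.array([.6474,-.0456,.106])
u=np.array([-.566,.824,0])
for tilt,c in((0,(0,0,255)),(8,(0,255,255))):
  d=np.cos(np.radians(tilt))*np.array([0,0,1])+np.sin(np.radians(tilt))*u
  for r in(0,14,78):
   for im,n,o in((a,"top",(300,145)),(b,"side",(255,140))):
    p=(proj(n,H+d*r/1000)-o+.5)*10;cv2.circle(im,tuple(int(q) for q in p),4,c,-1);print(n,tilt,r,p)
cv2.imwrite("pics/c1.png",np.hstack([a,b]))
```

```text
top 0 0 [281.67340451 194.76527943]
side 0 0 [213.40782379 296.7336256 ]
top 0 14 [285.70502647 184.65393861]
side 0 14 [213.62370136 254.61848276]
top 0 78 [305.18166183 135.79486082]
side 0 78 [214.64080193  56.22228685]
top 8 0 [281.67340451 194.76527943]
side 8 0 [213.40782379 296.7336256 ]
top 8 14 [280.11658539 188.51836714]
side 8 14 [212.07350417 257.90161332]
top 8 78 [272.58770551 158.32370829]
side 8 78 [205.74801006  73.81260498]
```

View pics/c0.png

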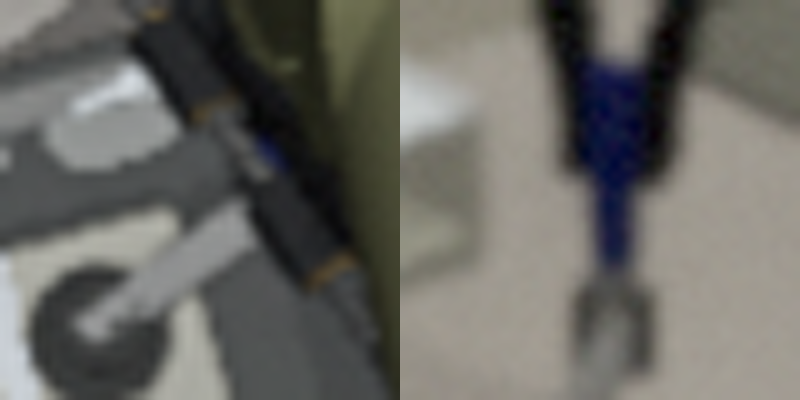

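View pics/c1.png

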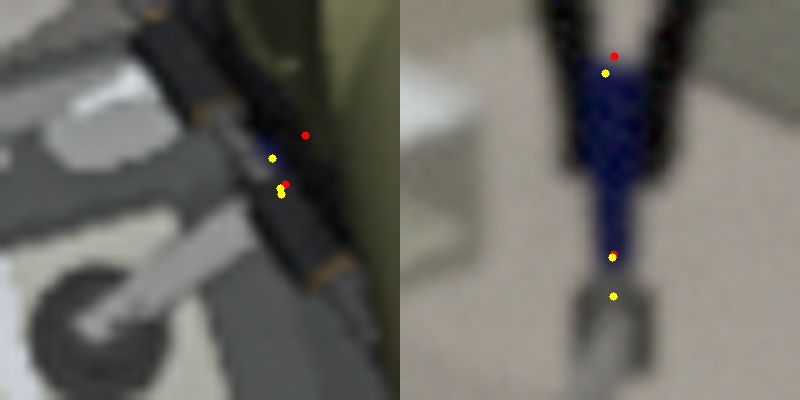

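step_arm(deltas=[[0, 0, 0, 0, 0, 0, 26], [0, 0, 0, 0, 0, 0, 26], [0, 0, 0, 2.5, 0.3, 0, 26], [0, 0, 0, 5, 0.3, 0, 26], [0, 0, 0, 5, 0.3, 0, 15], [0, 0, 0, 5, 0.3, 0, 10], [0, 0, 0, 5, 0.3, 0, 10], [0, 0, 0, 5, 0.3, 0, 10]], newtons=30)

```text
time: 10.7
position: [0.6487, -0.0459, 0.1463]
tool_rot: [1.47, 2.776, 0.001]
ft_force: [1.0, 0.2, -0.8]
grip_width: 0.171
```

```bash
python3 st.py
```

```text
10.7 [ 0.6487 -0.0459  0.1463] F [ 1.01  0.18 -0.8 ] Fl [-0.42  0.94  0.8 ] [-0.43 -0.09 -0.03] 14.88 [ 0.53  0.44 -0.66  1.53  0.28  1.26  0.43]
```

step_arm(deltas=[[0, 0, 0, -0.5, 0, 0, 10], [0, 0, 0, -1, 0, 0, 10], [0, 0, 0, -1.5, 0, 0, 10], [0, 0, 0, -2, 0, 0, 10], [0, 0, 0, -2.5, 0, 0, 10], [0, 0, 0, -2.5, 0, 0, 10], [0, 0, 0, -2.5, 0, 0, 10], [0, 0, 0, -2.5, 0, 0, 10]])

```text
time: 11.7
position: [0.6493, -0.0466, 0.1463]
tool_rot: [-1.468, -2.775, -0.001]
ft_force: [-2.6, 4.9, 1.6]
grip_width: 0.177
```

```bash
python3 st.py
```

```text
11.7 [ 0.6493 -0.0466  0.1463] F [-2.63  4.9   1.64] Fl [ 5.53  0.58 -1.63] [-0.24  1.33 -0.01] 15.41 [ 0.53  0.45 -0.66  1.53  0.28  1.27  0.44]
```

```bash
cat > crank.py <<'E'
import sys
from h import *
# usage: crank.py cmdx cmdy th_start th_step C_x C_y rad
def rows(cmd,th,n=8,C=(.6138,.0050),rad=.0633,az0=-55.5,out=None):
    st=ctrl.get_state();R=cv2.Rodrigues(st["tool_rot"])[0]
    for i,t in enumerate(th):
        a=np.radians(az0)-t
        P=np.array([C[0]+rad*np.cos(a),C[1]+rad*np.sin(a)])
        d=R.T@np.r_[P-cmd,0]*1000
        print("th %.3f"%t,d.round(1)[:2])
    print("end cmd",P.round(5))
def feel(C,az0=-55.5):
    st=ctrl.get_state();p=st["position"][:2]-np.array(C);F=st["ft_force"]
    u=p/np.linalg.norm(p);tg=np.array([u[1],-u[0]])
    az=np.degrees(np.arctan2(p[1],p[0]));th=np.radians((az0-az)%360)
    print("t %.2f th %.3f r %.4f z %.4f Frad %.2f Ftan(against) %.2f Fz %.2f grip %.2f"%(st["time"],th,np.linalg.norm(p),st["position"][2],F[:2]@u,-F[:2]@tg,F[2],st["grip_width"]*87),st["joint_positions"].round(2))
E
python3 - <<'E'
from crank import *
feel((.6138,.005)); rows(np.array([.6502,-.0479]),.06*np.arange(1,9))
E
```

```text
t 11.70 th 0.000 r 0.0627 z 0.1463 Frad -5.53 Ftan(against) 0.60 Fz 1.64 grip 15.41 [ 0.53  0.45 -0.66  1.53  0.28  1.27  0.44]
th 0.060 [ 1.  -3.8]
th 0.120 [ 1.3 -7.6]
th 0.180 [  1.9 -11.4]
th 0.240 [  2.7 -15.1]
th 0.300 [  3.7 -18.8]
th 0.360 [  4.9 -22.4]
th 0.420 [  6.3 -25.9]
th 0.480 [  7.9 -29.3]
end cmd [ 0.62151 -0.05783]
```

step_arm(deltas=[[0, 0, 0, 1, -3.8, 0, 10], [0, 0, 0, 1.3, -7.6, 0, 10], [0, 0, 0, 1.9, -11.4, 0, 10], [0, 0, 0, 2.7, -15.1, 0, 10], [0, 0, 0, 3.7, -18.8, 0, 10], [0, 0, 0, 4.9, -22.4, 0, 10], [0, 0, 0, 6.3, -25.9, 0, 10], [0, 0, 0, 7.9, -29.3, 0, 10]])

```text
time: 12.7
position: [0.6234, -0.0571, 0.1463]
tool_rot: [1.467, 2.773, 0.006]
ft_force: [6.9, 3.9, -3.3]
grip_width: 0.176
```

Run:
```python
from crank import *
feel((.6138,.005)); rows(np.array([.62151,-.05783]),.48+.06*np.arange(1,9))
```

```text
t 12.70 th 0.448 r 0.0628 z 0.1463 Frad -2.78 Ftan(against) 7.41 Fz -3.35 grip 15.33 [ 0.58  0.39 -0.67  1.6   0.25  1.24  0.47]
th 0.540 [ 1.8 -3.3]
th 0.600 [ 3.9 -6.5]
th 0.660 [ 6.1 -9.6]
th 0.720 [  8.5 -12.5]
th 0.780 [ 11.1 -15.3]
th 0.840 [ 13.8 -18. ]
th 0.900 [ 16.7 -20.4]
th 0.960 [ 19.7 -22.7]
end cmd [ 0.59163 -0.05429]
```

step_arm(deltas=[[0, 0, 0, 1.8, -3.3, 0, 10], [0, 0, 0, 3.9, -6.5, 0, 10], [0, 0, 0, 6.1, -9.6, 0, 10], [0, 0, 0, 8.5, -12.5, 0, 10], [0, 0, 0, 11.1, -15.3, 0, 10], [0, 0, 0, 13.8, -18, 0, 10], [0, 0, 0, 16.7, -20.4, 0, 10], [0, 0, 0, 19.7, -22.7, 0, 10]])

```text
time: 13.7
position: [0.594, -0.0556, 0.1464]
tool_rot: [1.469, 2.771, 0.004]
ft_force: [7.4, 0.7, -4.7]
grip_width: 0.175
```

Run:
```python
from crank import *
feel((.6138,.005)); rows(np.array([.59163,-.05429]),.96+.06*np.arange(1,9))
```

```text
t 13.70 th 0.918 r 0.0637 z 0.1464 Frad -2.97 Ftan(against) 6.83 Fz -4.74 grip 15.25 [ 0.62  0.32 -0.68  1.67  0.22  1.21  0.48]
th 1.020 [ 3.2 -2.1]
th 1.080 [ 6.4 -4. ]
th 1.140 [ 9.8 -5.7]
th 1.200 [13.3 -7.2]
th 1.260 [16.9 -8.5]
th 1.320 [20.5 -9.6]
th 1.380 [ 24.2 -10.4]
th 1.440 [ 28.  -11.1]
end cmd [ 0.56675 -0.03735]
```

step_arm(deltas=[[0, 0, 0, 3.2, -2.1, 0.5, 10], [0, 0, 0, 6.4, -4, 0.5, 10], [0, 0, 0, 9.8, -5.7, 0.5, 10], [0, 0, 0, 13.3, -7.2, 0.5, 10], [0, 0, 0, 16.9, -8.5, 0.5, 10], [0, 0, 0, 20.5, -9.6, 0.5, 10], [0, 0, 0, 24.2, -10.4, 0.5, 10], [0, 0, 0, 28, -11.1, 0.5, 10]])

```text
time: 14.7
position: [0.5696, -0.0406, 0.1465]
tool_rot: [1.47, 2.768, 0.001]
ft_force: [7.9, -2.5, -4.2]
grip_width: 0.18
```

Run:
```python
from crank import *
feel((.6138,.005)); rows(np.array([.56675,-.03735]),1.44+.06*np.arange(1,9))
s=optics.get_image("side")[:,:,::-1]
cv2.imwrite("pics/d1.png",cv2.resize(s[140:270,180:320],None,fx=4.5,fy=4.5,interpolation=cv2.INTER_CUBIC))
```

```text
t 14.70 th 1.372 r 0.0635 z 0.1465 Frad -3.70 Ftan(against) 7.36 Fz -4.25 grip 15.70 [ 0.63  0.27 -0.7   1.74  0.19  1.2   0.48]
th 1.500 [ 3.8 -0.4]
th 1.560 [ 7.6 -0.6]
th 1.620 [11.4 -0.5]
th 1.680 [15.1 -0.3]
th 1.740 [18.9  0.2]
th 1.800 [22.6  0.9]
th 1.860 [26.3  1.9]
th 1.920 [29.9  3.1]
end cmd [ 0.55251 -0.01084]
```

View pics/d1.png

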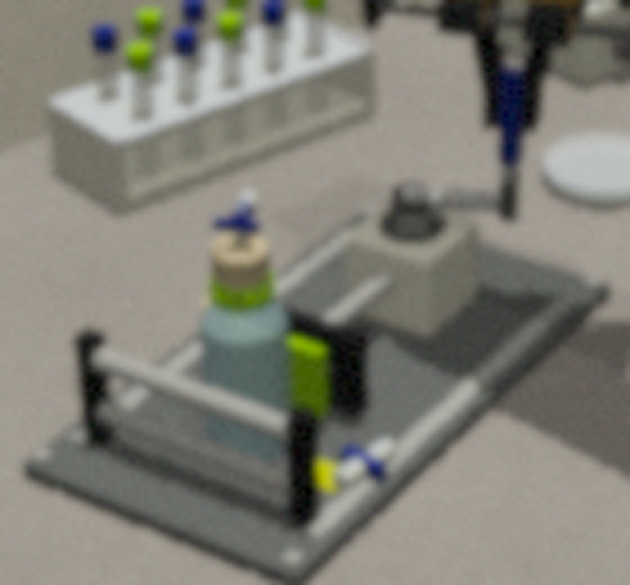

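step_arm(deltas=[[0, 0, 0, 3.8, -0.4, 0.5, 10], [0, 0, 0, 7.6, -0.6, 0.5, 10], [0, 0, 0, 11.4, -0.5, 0.5, 10], [0, 0, 0, 15.1, -0.3, 0.5, 10], [0, 0, 0, 18.9, 0.2, 0.5, 10], [0, 0, 0, 22.6, 0.9, 0.5, 10], [0, 0, 0, 26.3, 1.9, 0.5, 10], [0, 0, 0, 29.9, 3.1, 0.5, 10]])

```text
time: 15.75
position: [0.555, -0.0161, 0.1463]
tool_rot: [1.471, 2.766, -0.004]
ft_force: [4.8, -5.2, 0.3]
grip_width: 0.174
```

Run:
```python
from crank import *
feel((.6138,.005)); rows(np.array([.55251,-.01084]),1.92+.06*np.arange(1,9))
```

```text
t 15.75 th 1.828 r 0.0625 z 0.1463 Frad -2.73 Ftan(against) 6.54 Fz 0.28 grip 15.12 [ 0.61  0.23 -0.71  1.77  0.17  1.19  0.44]
th 1.980 [3.5 1.4]
th 2.040 [7. 3.]
th 2.100 [10.3  4.7]
th 2.160 [13.6  6.7]
th 2.220 [16.7  8.9]
th 2.280 [19.7 11.3]
th 2.340 [22.5 13.8]
th 2.400 [25.2 16.5]
end cmd [0.55212 0.01925]
```

step_arm(deltas=[[0, 0, 0, 3.5, 1.4, 0, 10], [0, 0, 0, 7, 3, 0, 10], [0, 0, 0, 10.3, 4.7, 0, 10], [0, 0, 0, 13.6, 6.7, 0, 10], [0, 0, 0, 16.7, 8.9, 0, 10], [0, 0, 0, 19.7, 11.3, 0, 10], [0, 0, 0, 22.5, 13.8, 0, 10], [0, 0, 0, 25.2, 16.5, 0, 10]])

```text
time: 16.75
position: [0.5532, 0.0131, 0.1462]
tool_rot: [1.474, 2.768, -0.008]
ft_force: [-0.2, -8.0, 4.8]
grip_width: 0.179
```

Run:
```python
from crank import *
feel((.6138,.005)); rows(np.array([.55212,.01925]),2.4+.06*np.arange(1,9))
s=optics.get_image("side")[:,:,::-1];t=optics.get_image("top")[:,:,::-1]
a=cv2.resize(s[150:255,190:320],(780,630),interpolation=cv2.INTER_CUBIC)[:600]
cv2.imwrite("pics/d2.png",a)
cv2.imwrite("pics/d2t.png",cv2.resize(t[140:240,210:355],None,fx=5.5,fy=5.5,interpolation=cv2.INTER_CUBIC))
```

```text
t 16.75 th 2.306 r 0.0612 z 0.1462 Frad -0.88 Ftan(against) 7.91 Fz 4.81 grip 15.56 [ 0.57  0.24 -0.73  1.77  0.18  1.19  0.38]
th 2.460 [2.5 2.9]
th 2.520 [4.8 5.9]
th 2.580 [7. 9.]
th 2.640 [ 8.9 12.2]
th 2.700 [10.7 15.6]
th 2.760 [12.3 19.1]
th 2.820 [13.6 22.6]
th 2.880 [14.7 26.2]
end cmd [0.56567 0.04612]
```

View pics/d2.png

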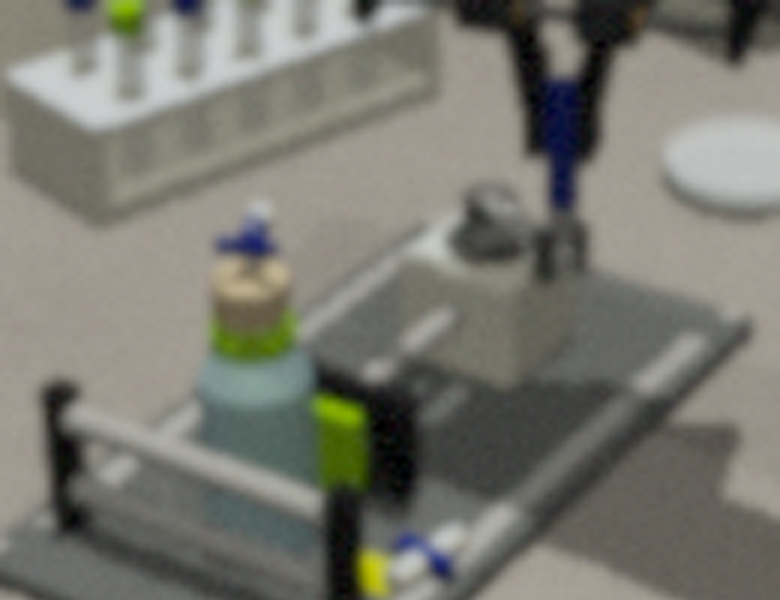

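View pics/d2t.png

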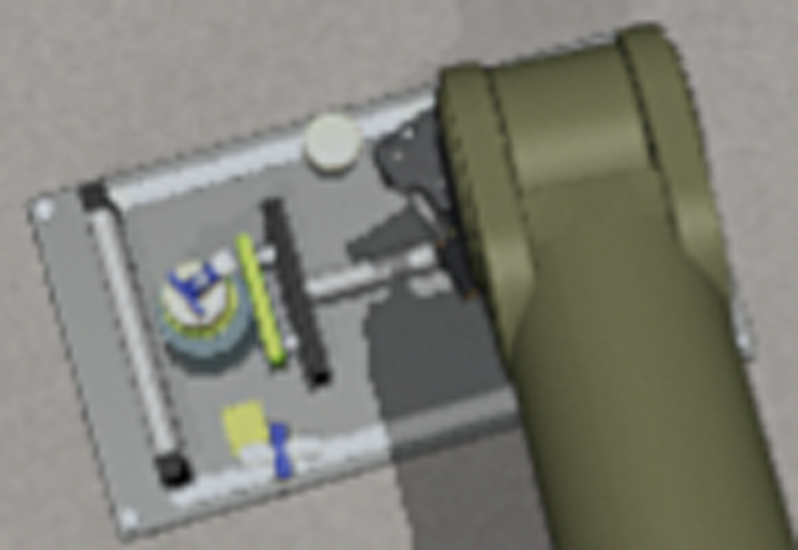

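Run:
```python
import numpy as np
P=np.array([[.6493,-.0466],[.6234,-.0571],[.594,-.0556],[.5696,-.0406],[.555,-.0161],[.5532,.0131]])
from scipy.optimize import least_squares as L
for r in(62,None):
    f=(lambda p:np.linalg.norm(P-p[:2],axis=1)*1000-62) if r else (lambda p:np.linalg.norm(P-p[:2],axis=1)*1000-p[2])
    s=L(f,[.6138,.005] if r else [.6138,.005,62.]);print(s.x,s.fun.round(2))
from crank import *
C=(.6145,.0040)
feel(C)
rows(np.array([.55212,.01925]),2.4+.045*np.arange(1,9),C=(.6140,.0045),rad=.064)
```

```text
[0.6137122  0.00363809] [-0.43 -0.49  0.43  0.47 -0.06 -0.75]
[6.12841229e-01 2.22420168e-03 6.06941600e+01] [ 0.24 -0.44  0.12  0.16 -0.02 -0.07]
t 16.85 th 2.332 r 0.0620 z 0.1462 Frad -1.09 Ftan(against) 5.73 Fz 4.29 grip 15.19 [ 0.57  0.24 -0.73  1.77  0.18  1.19  0.38]
th 2.445 [1.9 1.6]
th 2.490 [3.7 3.8]
th 2.535 [5.4 6.1]
th 2.580 [7.  8.5]
th 2.625 [ 8.5 11. ]
th 2.670 [ 9.9 13.5]
th 2.715 [11.2 16.1]
th 2.760 [12.4 18.7]
end cmd [0.56072 0.03995]
```

Run:
```python
from crank import *
C=(.6137,.0038)
feel(C)
rows(np.array([.55212,.01925]),2.4+.045*np.arange(1,9),C=C,rad=.0638)
```

```text
t 16.85 th 2.337 r 0.0612 z 0.1462 Frad -1.12 Ftan(against) 5.72 Fz 4.29 grip 15.19 [ 0.57  0.24 -0.73  1.77  0.18  1.19  0.38]
th 2.445 [1.3 1.1]
th 2.490 [3.1 3.3]
th 2.535 [4.9 5.6]
th 2.580 [6.5 8. ]
th 2.625 [ 8.  10.4]
th 2.670 [ 9.3 12.9]
th 2.715 [10.6 15.5]
th 2.760 [11.8 18.1]
end cmd [0.56058 0.03914]
```

step_arm(deltas=[[0, 0, 0, 1.3, 1.1, -0.3, 10], [0, 0, 0, 3.1, 3.3, -0.7, 10], [0, 0, 0, 4.9, 5.6, -0.7, 10], [0, 0, 0, 6.5, 8, -0.7, 10], [0, 0, 0, 8, 10.4, -0.7, 10], [0, 0, 0, 9.3, 12.9, -0.7, 10], [0, 0, 0, 10.6, 15.5, -0.7, 10], [0, 0, 0, 11.8, 18.1, -0.7, 10]])

```text
time: 17.85
position: [0.5604, 0.0331, 0.1462]
tool_rot: [1.475, 2.771, -0.01]
ft_force: [-1.2, -6.7, 3.4]
grip_width: 0.174
```

Run:
```python
from crank import *
C=(.6137,.0038)
feel(C)
rows(np.array([.56058,.03914]),2.76+.045*np.arange(1,9),C=C,rad=.0638)
s=optics.get_image("side")[:,:,::-1];t=optics.get_image("top")[:,:,::-1]
cv2.imwrite("pics/d3.png",np.vstack([cv2.resize(t[165:225,225:325],(500,300),interpolation=cv2.INTER_CUBIC),cv2.resize(s[185:245,195:295],(500,300),interpolation=cv2.INTER_CUBIC)]))
```

```text
t 17.85 th 2.675 r 0.0609 z 0.1462 Frad -2.14 Ftan(against) 6.44 Fz 3.43 grip 15.10 [ 0.53  0.26 -0.74  1.75  0.19  1.2   0.33]
th 2.805 [1.  2.7]
th 2.850 [1.9 5.4]
th 2.895 [2.7 8.2]
th 2.940 [ 3.4 11. ]
th 2.985 [ 3.9 13.8]
th 3.030 [ 4.3 16.6]
th 3.075 [ 4.6 19.5]
th 3.120 [ 4.8 22.3]
end cmd [0.57644 0.05559]
```

View pics/d3.png

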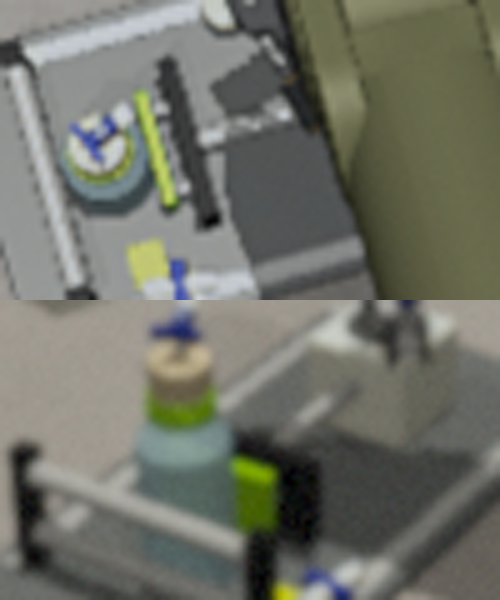

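Run:
```python
from crank import *
C=(.6137,.0038)
rows(np.array([.56058,.03914]),2.76+.03*np.arange(1,9),C=C,rad=.0638)
```

```text
th 2.790 [0.7 1.8]
th 2.820 [1.3 3.6]
th 2.850 [1.9 5.4]
th 2.880 [2.5 7.2]
th 2.910 [3.  9.1]
th 2.940 [ 3.4 11. ]
th 2.970 [ 3.8 12.8]
th 3.000 [ 4.1 14.7]
end cmd [0.5705  0.05075]
```

step_arm(deltas=[[0, 0, 0, 0.7, 1.8, -0.4, 10], [0, 0, 0, 1.3, 3.6, -0.4, 10], [0, 0, 0, 1.9, 5.4, -0.4, 10], [0, 0, 0, 2.5, 7.2, -0.4, 10], [0, 0, 0, 3, 9.1, -0.4, 10], [0, 0, 0, 3.4, 11, -0.4, 10], [0, 0, 0, 3.8, 12.8, -0.4, 10], [0, 0, 0, 4.1, 14.7, -0.4, 10]])

```text
time: 18.95
position: [0.5694, 0.0452, 0.1462]
tool_rot: [1.475, 2.773, -0.011]
ft_force: [-3.4, -5.6, 4.2]
grip_width: 0.175
```

Run:
```python
from crank import *
C=(.6137,.0038)
feel(C)
rows(np.array([.5705,.05075]),3.0+.03*np.arange(1,9),C=C,rad=.0638)
```

```text
t 18.95 th 2.924 r 0.0607 z 0.1462 Frad -1.32 Ftan(against) 6.41 Fz 4.22 grip 15.23 [ 0.51  0.29 -0.74  1.73  0.21  1.21  0.3 ]
th 3.030 [0.3 1.9]
th 3.060 [0.5 3.8]
th 3.090 [0.6 5.7]
th 3.120 [0.7 7.6]
th 3.150 [0.7 9.5]
th 3.180 [ 0.7 11.5]
th 3.210 [ 0.6 13.4]
th 3.240 [ 0.5 15.3]
end cmd [0.5829  0.05968]
```

step_arm(deltas=[[0, 0, 0, 0.3, 1.9, -0.4, 10], [0, 0, 0, 0.5, 3.8, -0.4, 10], [0, 0, 0, 0.6, 5.7, -0.4, 10], [0, 0, 0, 0.7, 7.6, -0.4, 10], [0, 0, 0, 0.7, 9.5, -0.4, 10], [0, 0, 0, 0.7, 11.5, -0.4, 10], [0, 0, 0, 0.6, 13.4, -0.4, 10], [0, 0, 0, 0.5, 15.3, -0.4, 10]])

```text
time: 19.95
position: [0.5811, 0.0548, 0.1463]
tool_rot: [-1.475, -2.773, 0.012]
ft_force: [-4.9, -5.2, 3.4]
grip_width: 0.173
```

Run:
```python
from crank import *
C=(.6137,.0038)
feel(C)
rows(np.array([.5829,.05968]),3.24+.03*np.arange(1,9),C=C,rad=.0638)
s=optics.get_image("side")[:,:,::-1];t=optics.get_image("top")[:,:,::-1]
cv2.imwrite("pics/d4.png",np.vstack([cv2.resize(t[165:225,225:325],(500,300),interpolation=cv2.INTER_CUBIC),cv2.resize(s[185:245,195:295],(500,300),interpolation=cv2.INTER_CUBIC)]))
```

```text
t 19.95 th 3.174 r 0.0606 z 0.1463 Frad -1.71 Ftan(against) 6.95 Fz 3.36 grip 15.06 [ 0.48  0.32 -0.74  1.69  0.23  1.22  0.28]
th 3.270 [-0.2  1.9]
th 3.300 [-0.5  3.8]
th 3.330 [-0.8  5.7]
th 3.360 [-1.1  7.6]
th 3.390 [-1.6  9.4]
th 3.420 [-2.1 11.3]
th 3.450 [-2.6 13.1]
th 3.480 [-3.2 14.9]
end cmd [0.59707 0.06539]
```

View pics/d4.png

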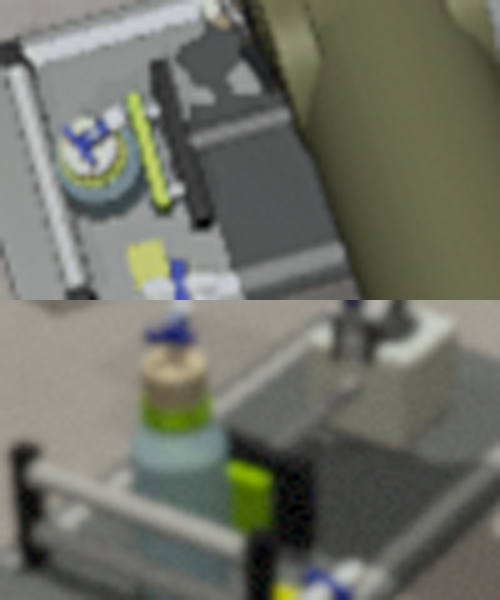

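Run:
```python
from crank import *
C=(.6137,.0038)
rows(np.array([.5829,.05968]),3.24+.02*np.arange(1,17),C=C,rad=.0638)
```

```text
th 3.260 [-0.1  1.3]
th 3.280 [-0.3  2.5]
th 3.300 [-0.5  3.8]
th 3.320 [-0.7  5.1]
th 3.340 [-0.9  6.3]
th 3.360 [-1.1  7.6]
th 3.380 [-1.4  8.8]
th 3.400 [-1.7 10.1]
th 3.420 [-2.1 11.3]
th 3.440 [-2.4 12.5]
th 3.460 [-2.8 13.7]
th 3.480 [-3.2 14.9]
th 3.500 [-3.6 16.1]
th 3.520 [-4.1 17.3]
th 3.540 [-4.5 18.5]
th 3.560 [-5.  19.7]
end cmd [0.60204 0.06653]
```

step_arm(deltas=[[0, 0, 0, -0.1, 1.3, -0.3, 10], [0, 0, 0, -0.3, 2.5, -0.3, 10], [0, 0, 0, -0.5, 3.8, -0.3, 10], [0, 0, 0, -0.7, 5.1, -0.3, 10], [0, 0, 0, -0.9, 6.3, -0.3, 10], [0, 0, 0, -1.1, 7.6, -0.3, 10], [0, 0, 0, -1.4, 8.8, -0.3, 10], [0, 0, 0, -1.7, 10.1, -0.3, 10]])

```text
time: 21.05
position: [0.5896, 0.0593, 0.1462]
tool_rot: [-1.473, -2.772, 0.013]
ft_force: [-6.9, -4.2, 3.7]
grip_width: 0.174
```

Run:
```python
from crank import *
C=(.6137,.0038)
feel(C)
```

```text
t 21.05 th 3.334 r 0.0606 z 0.1462 Frad -1.05 Ftan(against) 7.99 Fz 3.72 grip 15.17 [ 0.46  0.34 -0.73  1.67  0.24  1.23  0.27]
```

step_arm(deltas=[[0, 0, 0, -0.4, 1.2, 0, 10], [0, 0, 0, -0.7, 2.4, 0, 10], [0, 0, 0, -1.1, 3.6, 0, 10], [0, 0, 0, -1.5, 4.8, 0, 10], [0, 0, 0, -1.9, 6, 0, 10], [0, 0, 0, -2.4, 7.2, 0, 10], [0, 0, 0, -2.8, 8.4, 0, 10], [0, 0, 0, -3.3, 9.6, 0, 10]])

```text
time: 22.05
position: [0.5986, 0.0625, 0.1462]
tool_rot: [-1.472, -2.771, 0.014]
ft_force: [-7.6, -3.3, 4.3]
grip_width: 0.176
```

Run:
```python
from crank import *
C=(.6137,.0038)
feel(C)
rows(np.array([.60204,.06653]),3.56+.02*np.arange(1,9),C=C,rad=.0638)
s=optics.get_image("side")[:,:,::-1];t=optics.get_image("top")[:,:,::-1]
cv2.imwrite("pics/d5.png",np.vstack([cv2.resize(t[165:225,225:325],(500,300),interpolation=cv2.INTER_CUBIC),cv2.resize(s[185:245,195:295],(500,300),interpolation=cv2.INTER_CUBIC)]))
```

```text
t 22.05 th 3.493 r 0.0606 z 0.1462 Frad -1.27 Ftan(against) 8.18 Fz 4.25 grip 15.32 [ 0.45  0.36 -0.73  1.65  0.25  1.24  0.26]
th 3.580 [-0.5  1.2]
th 3.600 [-1.1  2.3]
th 3.620 [-1.6  3.5]
th 3.640 [-2.2  4.6]
th 3.660 [-2.8  5.7]
th 3.680 [-3.5  6.8]
th 3.700 [-4.1  7.9]
th 3.720 [-4.8  9. ]
end cmd [0.61219 0.06758]
```

View pics/d5.png

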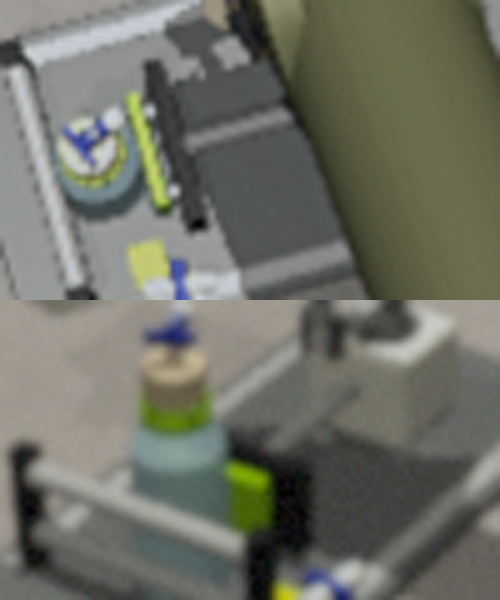

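```bash
cat > gap.py <<'E'
from h import *
ctr=np.array([.5852,.0916]);ye=np.array([-.2845,.9587]);xe=np.array([.9587,.2845])
def prof(img,xs,ys,z):
    g=np.array([[proj("top",np.r_[ctr+xe*x+ye*y,z]) for y in ys] for x in xs]).astype(np.float32)
    return cv2.remap(img,g[:,:,0],g[:,:,1],cv2.INTER_LINEAR).astype(float).mean(0)
def meas(img,z=.072):
    xs=np.arange(-.03,-.012,.001);ys=np.arange(-.03,.11,.0005)
    p=prof(img,xs,ys,z); B,G,Rr=p.T
    green=np.clip(G-B-25,0,None); yg=(green*ys).sum()/green.sum()
    dark=np.clip(75-p.max(1),0,None); m=(ys<yg)&(ys>yg-.045);yb=(dark*ys)[m].sum()/dark[m].sum()
    return yg*1000,yb*1000,(yg-yb)*1000
E
python3 - <<'E'
from gap import *
import glob
im=cv2.imread("pics/top0.png");print("top0",meas(im))
for n in("d2t",):
    c=cv2.imread(f"pics/{n}.png");f=np.zeros((420,560,3),np.uint8);f[140:240,210:355]=cv2.resize(c,(145,100),interpolation=cv2.INTER_AREA);print(n,meas(f))
for n in("d3","d4","d5"):
    c=cv2.imread(f"pics/{n}.png")[:300];f=np.zeros((420,560,3),np.uint8);f[165:225,225:325]=cv2.resize(c,(100,60),interpolation=cv2.INTER_AREA);print(n,meas(f))
E
```

```text
Traceback (most recent call last):
  File "gap.py", line 8, in meas
    p=prof(img,xs,ys,z); B,G,Rr=p.T
  File "gap.py", line 4, in prof
    g=np.array([[proj("top",np.r_[ctr+xe*x+ye*y,z]) for y in ys] for x in xs]).astype(np.float32)
                 ~~~~^^^^^^^^^^^^^^^^^^^^^^^^^^^^^^
  File "h.py", line 11, in proj
    c=optics.get_calibration(n);K=c["K"];p=c["R"]@np.asarray(X)+c["t"];x=p[:2]/p[2];x=x*(1+c["k1"]*(x@x))
ValueError: time passes only in moves, steps and waits
```

```bash
cat > g3.py <<'E'
from gap import *
def load(n):
    if n=="top0": return cv2.imread("pics/top0.png")
    f=np.zeros((420,560,3),np.uint8)
    if n=="d2t": f[140:240,210:355]=cv2.resize(cv2.imread("pics/d2t.png"),(145,100),interpolation=cv2.INTER_AREA)
    else: f[165:225,225:325]=cv2.resize(cv2.imread(f"pics/{n}.png")[:300],(100,60),interpolation=cv2.INTER_AREA)
    return f
xs=np.arange(-.036,-.02,.001);ys=np.arange(.02,.1,.001)
if __name__=="__main__":
  for n in("top0","d2t","d3","d4","d5"):
    p=prof(load(n),xs,ys,.07);B,G,R=p.T
    print(n,"green",(G-B).round().astype(int).tolist());print("  max",p.max(1).round().astype(int).tolist())
E
python3 g3.py
```

```text
top0 green [2, 2, 1, 1, 0, 0, 0, 0, 0, 0, -1, -1, 0, 0, 0, 0, 0, 0, -1, -2, -2, -3, 0, 8, 21, 38, 57, 72, 82, 85, 84, 79, 65, 48, 30, 14, 4, -1, -2, -1, 0, 0, 1, 1, 1, 1, 1, 1, 1, 1, 1, 1, 1, 1, 1, 1, 0, 0, 0, 0, 0, 0, -1, -1, -1, -1, 0, 0, 0, 0, -1, -1, -1, -1, -1, -1, -1, -1, -1, -1]
  max [132, 122, 109, 95, 81, 69, 60, 57, 57, 57, 56, 55, 54, 55, 61, 73, 90, 106, 121, 133, 139, 141, 138, 136, 136, 142, 151, 158, 161, 163, 161, 152, 137, 121, 108, 104, 109, 121, 131, 137, 141, 143, 143, 142, 142, 142, 142, 142, 142, 142, 141, 140, 139, 137, 134, 130, 126, 122, 117, 112, 109, 106, 103, 101, 100, 100, 99, 99, 98, 98, 97, 96, 95, 94, 93, 93, 93, 92, 91, 89]
d2t green [1, 1, 1, 1, 2, 2, 2, 2, 2, 2, 2, 2, 2, 2, 2, 2, 2, 2, 2, 2, 2, 2, 2, 2, 2, 2, 1, 1, 1, 0, 0, 0, -1, 0, 0, 0, 0, 0, 0, -1, -1, -2, -3, -4, -2, 1, 9, 23, 43, 61, 76, 86, 92, 91, 84, 74, 59, 41, 24, 10, 3, -2, -2, -2, -1, -1, 0, 0, 0, 0, 0, -1, -1, -1, -1, -1, -1, -1, -1, -1]
  max [95, 98, 104, 113, 124, 133, 141, 146, 149, 150, 151, 151, 151, 150, 151, 150, 150, 149, 148, 147, 147, 146, 145, 141, 135, 125, 112, 98, 84, 7
[... 1469 characters left out ...]
118, 116, 119, 124, 128, 129, 128, 125, 121, 118, 116, 113, 111, 109]
d5 green [0, 1, 1, 0, 0, 0, 0, 0, 0, 0, 0, 0, 1, 0, 0, 0, 0, 0, 0, 0, 0, 0, 0, 0, 0, 0, 0, 0, 0, 0, 0, 0, 0, 0, 1, 1, 1, 0, 0, 0, 0, 0, 0, 0, 0, 0, -1, 0, -1, -2, -3, -4, -4, -1, 5, 14, 28, 47, 65, 78, 85, 88, 86, 78, 66, 51, 33, 18, 6, 1, -2, -2, -2, -1, 0, 0, 0, 0, 0, 0]
  max [85, 85, 85, 85, 85, 85, 85, 85, 85, 86, 86, 86, 86, 86, 86, 85, 86, 86, 86, 86, 86, 86, 86, 86, 86, 86, 86, 86, 85, 84, 82, 80, 79, 79, 79, 78, 75, 71, 68, 65, 63, 62, 62, 62, 62, 62, 64, 68, 75, 88, 104, 115, 124, 128, 130, 131, 135, 145, 154, 161, 167, 170, 166, 159, 148, 137, 128, 125, 125, 127, 130, 132, 131, 128, 124, 122, 119, 116, 113, 110]
```

step_arm(deltas=[[0, 0, 0, -0.2, 0.4, -0.3, 10], [0, 0, 0, -0.4, 0.9, -0.3, 10], [0, 0, 0, -0.6, 1.3, -0.3, 10], [0, 0, 0, -0.8, 1.7, -0.3, 10], [0, 0, 0, -0.9, 2.1, -0.3, 10], [0, 0, 0, -1.1, 2.6, -0.3, 10], [0, 0, 0, -1.3, 3, -0.3, 10], [0, 0, 0, -1.5, 3.4, -0.3, 10]])

```text
time: 23.15
position: [0.6019, 0.0632, 0.1463]
tool_rot: [-1.471, -2.771, 0.014]
ft_force: [-8.6, -3.6, 2.7]
grip_width: 0.172
```

```bash
cat > g4.py <<'E'
import sys
from crank import *
from g3 import *
C=(.6137,.0038)
feel(C)
t=optics.get_image("top")[:,:,::-1].copy();cv2.imwrite(f"pics/{sys.argv[1]}.png",t)
feel(C)
def m(im):
    p=prof(im,xs,ys,.07);B,G,R=p.T;w=np.clip(G-B-10,0,None);yg=(w*ys).sum()/w.sum()*1000
    mx=p.max(1);i=int(np.argmax((G-B)))-4
    while mx[i]>95:i-=1
    return yg,(ys[i]+.001*(95-mx[i])/(mx[i+1]-mx[i]))*1000
for n in("top0","d2t","d3","d4","d5"):print(n,np.round(m(load(n)),2))
print(np.round(m(t),2))
E
python3 g4.py e1
```

```text
t 23.15 th 3.548 r 0.0606 z 0.1463 Frad -1.83 Ftan(against) 9.11 Fz 2.69 grip 14.98 [ 0.44  0.37 -0.73  1.64  0.26  1.25  0.25]
t 23.20 th 3.548 r 0.0606 z 0.1462 Frad -2.09 Ftan(against) 8.83 Fz 3.06 grip 14.99 [ 0.44  0.37 -0.73  1.64  0.26  1.25  0.25]
top0 [49.27 36.33]
d2t [72.48 59.26]
d3 [75.83 62.61]
d4 [80.62 66.73]
d5 [81.11 69.45]
[81.12 70.79]
```

step_arm(deltas=[[0, 0, 0, -0.2, 0.4, 0, 10], [0, 0, 0, -0.4, 0.8, 0, 10], [0, 0, 0, -0.6, 1.2, 0, 10], [0, 0, 0, -0.7, 1.4, 0, 10], [0, 0, 0, 0.1, 1.7, 0, 10], [0, 0, 0, 0.8, 2, 0, 10], [0, 0, 0, 1.6, 2.4, 0, 10], [0, 0, 0, 1.6, 2.4, 0, 10]])

```text
time: 24.2
position: [0.6033, 0.0638, 0.1462]
tool_rot: [-1.474, -2.771, 0.018]
ft_force: [-9.0, -7.2, 4.5]
grip_width: 0.177
```

```bash
python3 g4.py e2|sed -n '1p;$p'
python3 - <<'E'
from h import *
s=optics.get_image("side")[:,:,::-1]
cv2.imwrite("pics/e2s.png",cv2.resize(s[140:250,190:300],(660,660),interpolation=cv2.INTER_CUBIC)[:600])
E
```

```text
t 24.20 th 3.572 r 0.0609 z 0.1462 Frad -5.53 Ftan(against) 10.10 Fz 4.50 grip 15.36 [ 0.44  0.37 -0.73  1.63  0.26  1.25  0.25]
[81.27 71.04]
```

View pics/e2s.png

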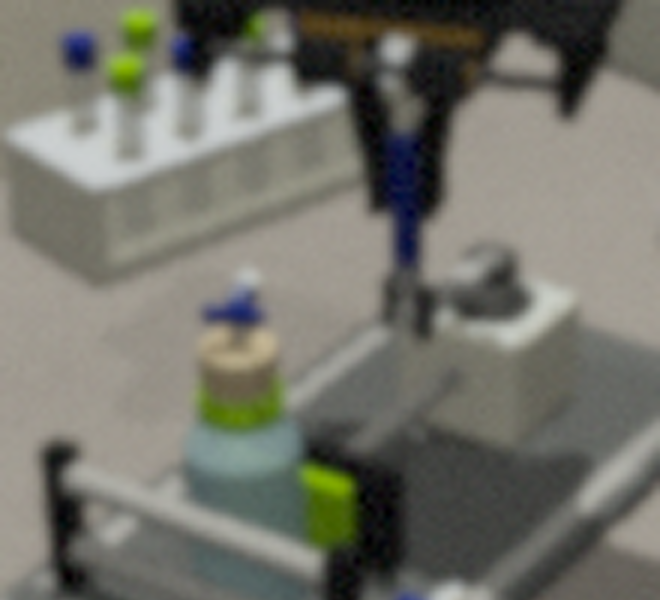

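step_arm(deltas=[[0, 0, 0, 0.3, -0.8, 0, 10], [0, 0, 0, 0.2, -1.5, 0, 10], [0, 0, 0, 0, -2.2, 0, 10], [0, 0, 0, 0, -2.2, 0, 10], [0, 0, 0, 0, -2.2, 0, 24], [0, 0, 0, 0, -2.2, 0, 40], [0, 0, 0, 0, -2.2, 0, 40], [0, 0, 0, 0, -2.2, 0, 40]])

```text
time: 25.3
position: [0.6046, 0.0689, 0.1475]
tool_rot: [1.469, 2.776, 0.001]
ft_force: [-0.6, 0.2, 0.7]
grip_width: 0.442
```

```bash
python3 g4.py e3|sed -n '1p;$p'
```

```text
t 25.30 th 3.605 r 0.0657 z 0.1475 Frad 0.29 Ftan(against) 0.55 Fz 0.68 grip 38.42 [ 0.44  0.37 -0.73  1.64  0.26  1.24  0.25]
[81.27 71.03]
```

step_arm(deltas=[[0, 0, 0, 0, 0, -5, 40], [0, 0, 0, 0, 0, -15, 40], [0, 0, 0, 0, 0, -30, 40], [0, 0, 0, 0, 0, -50, 40], [0, 0, 0, 0, 0, -75, 40], [0, 0, 0, 0, 0, -100, 40], [0, 0, 0, 0, 0, -110, 40], [0, 0, 0, 0, 0, -110, 40]])

```text
time: 26.35
position: [0.6047, 0.0688, 0.2583]
tool_rot: [1.469, 2.775, 0.001]
ft_force: [0.8, -0.4, -0.2]
grip_width: 0.454
```

step_arm(deltas=[[0, 0, 0, -20, -20, 0, 40], [0, 0, 0, -50, -50, 0, 40], [0, 0, 0, -90, -70, 0, 40], [0, 0, 0, -130, -90, 0, 40], [0, 0, 0, -170, -110, 0, 40], [0, 0, 0, -210, -130, 0, 40], [0, 0, 0, -220, -130, 0, 40], [0, 0, 0, -220, -130, 0, 40]])

```text
time: 27.35
position: [0.6202, -0.1861, 0.2561]
tool_rot: [-1.47, -2.774, -0.001]
ft_force: [0.5, 0.8, -0.2]
grip_width: 0.466
```

```bash
python3 st.py; python3 g4.py f1|sed -n '$p'
python3 - <<'E'
from h import *
t=cv2.imread("pics/f1.png")
s=optics.get_image("side")[:,:,::-1];cv2.imwrite("pics/f1s.png",cv2.resize(s[140:250,190:300],(660,660),interpolation=cv2.INTER_CUBIC)[:600])
cv2.imwrite("pics/f1c.png",cv2.resize(t[140:240,210:355],None,fx=5.5,fy=5.5,interpolation=cv2.INTER_CUBIC))
E
```

```text
27.35 [ 0.6202 -0.1861  0.2561] F [ 0.55  0.79 -0.17] Fl [0.34 0.89 0.17] [-0.17  0.    0.01] 40.51 [ 0.72  0.37 -0.63  1.39  0.21  1.46  0.7 ]
[81.27 70.85]
```

View pics/f1c.png

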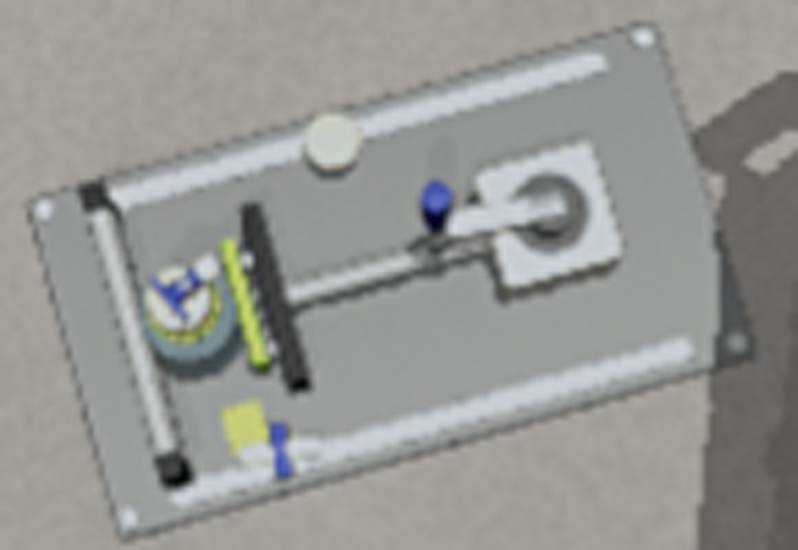

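View pics/f1s.png

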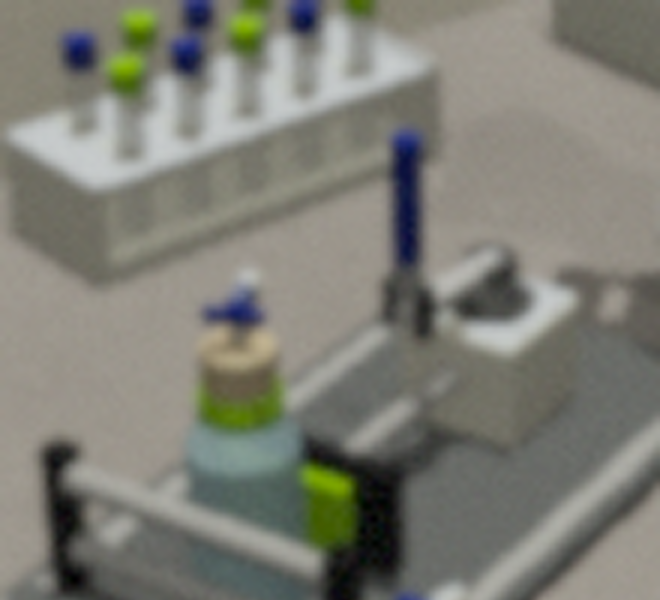

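Run:
```python
from gap import *
ims={n:cv2.imread(f"pics/{n}.png") for n in("top0","f1")}
ys=np.arange(.0,.1,.0005)
for x0,x1 in((-.036,-.02),(-.05,-.038),(-.03,-.02),(.015,.03),(.02,.035)):
  r={}
  for n,im in ims.items():
    p=prof(im,np.arange(x0,x1,.001),ys,.0735);mx=p.max(1);B,G,_=p.T
    w=np.clip(G-B-10,0,None);yg=(w*ys).sum()/w.sum()*1000 if w.sum()>0 else np.nan
    k=np.argmin(mx[:np.searchsorted(ys,.075)]);
    th=100
    i=k
    while mx[i]<th:i-=1
    e1=(ys[i]+.0005*(mx[i]-th)/(mx[i]-mx[i+1]))*1000
    j=k
    while mx[j]<th:j+=1
    e2=(ys[j]-.0005*(mx[j]-th)/(mx[j]-mx[j-1]))*1000
    d=np.clip(th-mx,0,None)[i:j+1];c=(d*ys[i:j+1]).sum()/d.sum()*1000
    r[n]=np.array([yg,e1,e2,c,mx[j:j+14].max()])
  print(x0,r["top0"].round(1),r["f1"].round(1),(r["f1"]-r["top0"])[:4].round(2))
```

```text
-0.036 [ 49.3  22.7  36.7  29.8 140.9] [ 81.2  58.2  71.1  64.7 162.7] [31.93 35.49 34.47 34.84]
-0.05 [  nan  22.9  38.3  30.6 144.2] [  nan  58.5  72.   65.2 144.8] [  nan 35.66 33.68 34.55]
-0.03 [ 49.2  22.6  36.   29.5 157.4] [ 81.3  58.2  70.6  64.4 176.1] [32.1  35.62 34.66 34.93]
0.015 [ 48.8  22.5  36.1  29.6 138.6] [ 80.9  58.1  70.3  64.4 162.7] [32.14 35.64 34.21 34.76]
0.02 [ 48.8  22.3  36.5  29.6 140.6] [ 80.8  58.1  70.6  64.5 180.4] [32.06 35.84 34.12 34.89]
```

```bash
python3 -c "
from bench import ctrl
print(ctrl.close_job())"
```

```text
the job is handed in; nothing more can be done
None
```

I folded the crank handle upright against its stop before turning anything. I then cranked it about 3.57 rad clockwise, until the bottle was clamped against the rods, and handed the job in at about 27.5 s.

- **Handle:** I regripped it at the stop and pushed outward; the tool gave less than 1 mm at about 5.5 N. The last side picture shows it standing straight with the gripper clear.
- **Clamping:** The pad stopped moving at about 3.2 rad of turn. I stopped about 0.35 rad past that, with 10.1 N at the handle, about 3.6 N over the drag.
- **Pad travel:** The checks differ slightly. The crank angle and the force rise suggest about 3.6 mm pressed in. The top pictures give 2.5 to 3.6 mm depending on which edge of the bar is used, about 3 mm on average. All are near half of the 7 mm travel.
- **After release:** The bar and pad stayed where they were to within about 0.2 mm. The bottle stands upright, and the stopper and stopcock have not moved. I did not check the objects off the deck closely, but the arm did not go near them.
- **Slip while unfolding:** At 12 N the grip slipped on the handle once it had reached the stop. I opened the fingers, re-centred and gripped at 30 N; the crank was not turned by this.

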